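Fit the ware plate on the spraying turntable and load a cup

ROBOT

A 6-joint arm with a two-finger parallel gripper is mounted at the origin on a cart in front of the work surface, level with it; the furniture and walls round the work are solid. World frame = base frame: x ahead of the robot, y to its left, z up, the work surface at z = 0. Lengths are in m, angles in rad, forces in N, time in s.
With the tool pointing down it reaches from about 0.35 to 0.775 m from the base axis. Payload 7.3 kg.
Tool frame: the origin (TCP) lies at the very end of the fingers, on their centre line; the grasp point (between the pads) lies 19 mm behind it (robot.tcp_to_grasp is the distance from the TCP to the grasp point, in m); x points along the fingers, y is the direction in which the jaws open and shut, and the axes are right-handed (so a half turn about x gives the same grasp; the last joint's range is limited). The gripper opens to 92 mm and grips with 3 to 60 N. Pads are 19 mm wide; open, the fingers measure 130 mm over their backs; the gripper's body (75 mm by 190 mm) begins 47 mm behind the grasp point.
Start: joints at [1.18, 0.342, 1.524, -0, 1.275, -0.146], TCP at [0.127, 0.509, 0.227] pointing down, gripper open.
Joint ranges: [-2.53, 2.53], [-0.77, 2.02], [0.04, 2.7], [-1, 4.14], [0.28, 2.66], [-3.11, 3.11]. Speed limits (rad/s): [2.57, 2.57, 3.14, 3.14, 3.14, 3.14].

INTERFACE

Orientations are given as [roll, pitch, yaw] about the fixed x, y, z axes, in that order (R = Rz(yaw) Ry(pitch) Rx(roll)).
In Python, from cell import robot gives the robot as it stands.
- The arm moves only by the tool move_arm, never from a script. Its argument "increments" is a list of rows, each a list of 4 numbers: the shift along the tool's x, y, z normalised to -1 to 1, where 1 is 40 cm, then the turn about the tool's x normalised to -1 to 1, where 1 is 60 degrees. In form: [[dx, dy, dz, twist], ...]. A call has 1 to 5 rows; each row is the pose to reach, as a shift and turn from the pose commanded when the call began, along the tool's axes at that moment; what a row does not reach only later rows make up. A row lasts 1/8 s, in which the tool goes at most 62.5 mm and 10.7 degrees, less where a joint would pass 70% of its speed; a pose out of reach is approached as far as the arm can. A call with a number of a shift or a turn outside -1 to 1 is refused whole. A call with a gripper value outside its range is refused whole. "gripper" is the closure, from 0 (fully open) to 1 (shut), set as the call begins (left out, the last holds). The fingers move at their own pace and stop on an object; "squeeze" is the grip in N (left out, the last holds). Time passes only in rows, so rows that repeat a pose let the fingers close. It gives the time, the measured TCP pose, the force and the opening at its end, in the units of the state.
- robot.observe(): the state, without advancing time (a new reading comes with each control period).
- robot.read_camera(name): name is "scene" or "top" or "wrist"; returns the picture (420x560x3 uint8, red, green, blue); there is no depth.
- robot.camera_params(name): a dict with "fx", "fy", "cx", "cy" (pixels), "R" (3x3) and "t" (3): a world point X has camera coordinates R X + t; the wrist camera has in their place "tool_from_camera" (4x4, takes a point from camera to tool coordinates, whose origin is the TCP and whose axes are the tool frame's). Camera axes: x right, y down, z forward; pixel columns grow to the right and rows downward; lengths in m; the calibration is good to about 2 mm. A picture is of the moment at which its call begins: read the wrist's pose just before it. camera_params takes no time and is no camera call.
- robot.hand_in(): hands the job in, once; it reports no verdict.
The state is a dict: "time": time; "qpos": joint angles; "qvel": joint speeds; "joint_efforts": joint torques, N m; "tool_pos": TCP position; "tool_rot": TCP orientation; "contact_force": force on the tool from outside, world axes, zero at the start; "torque": the same for the moment, N m; "opening": finger opening in m.
Only numpy, scipy, OpenCV 4.12 (cv2) and the standard library are available. Lean on these libraries where they do the work, as an engineer would, in place of code of your own. Each camera call takes 0.05 s, during which the arm holds its last target.

TASK

Set up the glaze-spraying turntable: put the round ware plate, pedestal upwards, over the hub's centring nose and turn it by feel, without forcing it, until all five holes find the studs and it slides down flat onto the hub flange. Then stand the bisque cup upright on the middle of the plate's pedestal, ready for spraying, and leave the other things on the table where they are.

Things in the scene. Friction and masses are not known exactly. Their poses are not given: they have to be found in the camera images.
- ware_plate_grip (a point): Grip point of the loose ware plate, a bare aluminium disc, 170 mm in diameter, 8 mm thick, with a pedestal on its middle (52 mm high in all, 0.5 to 0.8 kg); it starts flat on the table, pedestal up. The pedestal is 50 mm in diameter with two flats 36 mm apart that face this frame's +y and -y. The point is on the axis, 32 mm above the underside. z is up.
- ware_plate_seat (a point): Centre of the ware plate's flat underside; axes as the grip point's. Here opens a blind bore, 18 mm in diameter, 44 mm deep, closed at the top. Five round through holes, 11 mm in diameter, lie 72 degrees apart on a circle of radius 50 mm, the first towards +x. Fully home, this point lies at the hub seat; all five positions 72 degrees apart fit equally.
- pedestal_top (a point): Centre of the flat top of the ware plate's pedestal, 52 mm above the plate's underside. A plate that has begun to go down over the studs askew, hanging on the fingers, settles when the fingers let go of the pedestal.
- hub_seat (a point): Centre of the top face of the turntable's steel hub flange (142 mm in diameter), 58 mm above the table. The turntable's grey base, 160 mm in diameter, is fixed to the table. Five steel studs, 8 mm in diameter and 20 mm tall (last 2.5 mm tapering to 5 mm), stand on the flange, 72 degrees apart on a circle of radius 50 mm. The frame is the base's: it does not tell where the studs stand.
- nose_tip (a point): Tip of the hub's centring nose, 40 mm above the flange, on its axis: 15 mm in diameter, last 8 mm tapering to 7 mm. The hub turns endlessly about the vertical, stiffly (about 0.8 N m), and stays where left; its angle varies and is not reported. A plate on the nose rests on the stud tips, 20 mm up, and drops when turned in line by its own weight or light pressure; hard pressure drags the hub along.
- bisque_cup_centre (a point): Centre, half-way up, of the loose unglazed bisque cup: a plain round beaker without handle, 79 mm high, 64 mm in outer diameter at its upper half and about 56 mm at the foot, open at the top, 0.17 kg; it stands upright on the table. z points up; its yaw has no meaning.
- bisque_cup_foot (a point): Centre of the bisque cup's foot (underside), 39.5 mm below its centre.
- bisque_bowl: Bystander: bisque bowl, 110 mm wide and 53 mm high, origin at the centre of its underside. It stays put; it and the cup may have changed places.
- nozzle_brush: Bystander: thin round brush lying flat, 10 x 135 x 10 mm (long along its y), origin at the middle of its underside.
- test_tile_a: Bystander: small L-shaped glaze test tile standing up, 30 x 34 x 61 mm, the one to the left; origin at the middle of its underside.
- test_tile_b: Bystander: a second such tile, 40 to 60 mm to the right of the first.
- wood_rib: Bystander: flat wooden kidney-shaped rib, 38 x 94 x 8 mm, origin at the middle of its underside.
Mind the look-alikes: they are no part of the job. What is shaped like the part that bears bisque_cup_centre but orange is not meant.

How it is judged:
By the outcome, as a careful person would: the job done as asked, in the order asked, and still so for the second after the job is handed in, with the robot touching nothing.
It also fails if it takes over 64 s, if anything falls off the work surface, if the arm or the gripper's body presses on something with over 40 N, if the wrist force passes 120 N, or if a joint passes its speed limit or range.

## Working session

There is one attempt and no reset: what is moved stays moved. The work goes in short steps, Python scripts to look and compute and a tool call to move; the robot and the scene stay as the last step left them, time stands still between calls to the robot, and variables do not carry over. Pictures are saved under pics/ and viewed, and the job is handed in when it is done.

Besides the shell and the picture viewer there is one more tool, called after ">>>" by a JSON object that holds its "api" and its "payload". move_arm: Moves the arm, as the interface text tells. Its arguments: {"type":"object","properties":{"increments":{"type":"array","items":{"type":"array","items":{"type":"number"}}},"gripper":{"type":"number"},"squeeze":{"type":"number"}},"required":["increments"]}

```bash
mkdir -p pics; ls
python3 - <<'E'
from cell import robot
import cv2
o=robot.observe()
for k,v in o.items(): print(k,v)
for n in ("scene","top","wrist"):
    cv2.imwrite(f"pics/a_{n}.png",robot.read_camera(n)[:,:,::-1])
    print(n,robot.camera_params(n))
print(robot.tcp_to_grasp)
E
```

```text
pics
time 0.0
qpos [ 1.17998653e+00  3.42749532e-01  1.52499845e+00 -2.62821312e-05
  1.27537790e+00 -1.46020078e-01]
qvel [-0.00106802  0.00218867  0.00235847  0.00018655 -0.00157193  0.00034261]
joint_efforts [ 2.53778446e-03 -4.31245172e+01 -2.44224000e+01  7.18813855e-02
  5.58131863e-02 -9.41872986e-05]
tool_pos [0.12707996 0.50898207 0.22603752]
tool_rot [-1.70042652  1.56926288 -1.94520857]
contact_force [ 0.14871076 -0.05584422 -0.48165188]
torque [ 0.03417951 -0.01862183  0.01034678]
opening 0.09152070828537419
scene {'fx': 435.116379664974, 'fy': 435.116379664974, 'cx': 281.7677339402599, 'cy': 211.973501146483, 'R': array([[ 0.73394368, -0.67918434,  0.00594268],
       [-0.50478568, -0.55129634, -0.66427687],
       [ 0.45444262,  0.48454203, -0.74746299]]), 't': array([-0.32270175,  0.36643974,  0.7197642 ])}
top {'fx': 443.9561447631699, 'fy': 443.9561447631699, 'cx': 279.185163909018, 'cy': 212.6936889710037, 'R': array([[-0.02615296, -0.99951447, -0.01693638],
       [-0.98941771,  0.02830013, -0.14230847],
       [ 0.14271867,  0.01303536, -0.98967745]]), 't': array([0.12712838, 0.54671779, 0.93796358])}
wrist {'fx': 360.2522677797496, 'fy': 360.2522677797496, 'cx': 276.07917482638715, 'cy': 211.99696146681254, 'tool_from_camera': array([[ 6.38024664e-04, -2.56973491e-01,  9.66418242e-01,
        -1.57730910e-01],
       [ 9.99999796e-01,  1.70014991e-04, -6.14987552e-04,
        -5.07160600e-04],
       [-6.27008996e-06,  9.66418437e-01,  2.56973547e-01,
        -6.84702062e-02],
       [ 0.00000000e+00,  0.00000000e+00,  0.00000000e+00,
         1.00000000e+00]])}
0.0188
```

View pics/a_scene.png

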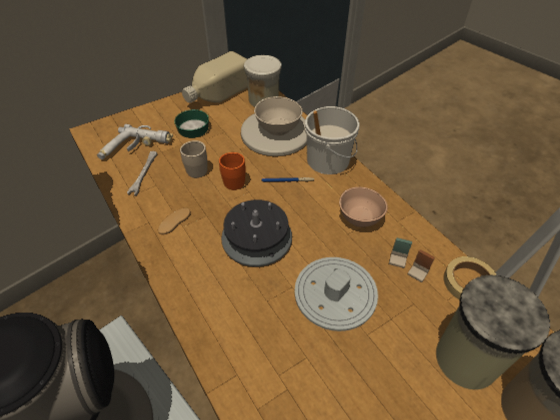

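View pics/a_top.png

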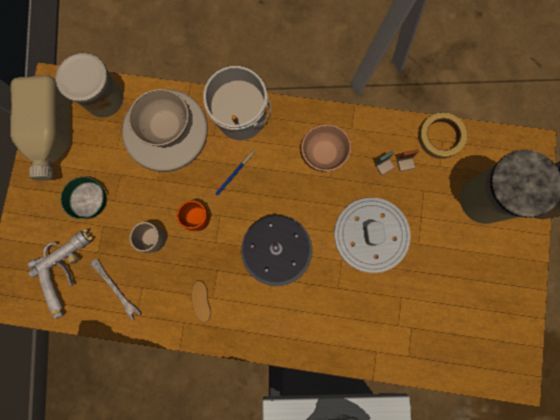

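View pics/a_wrist.png

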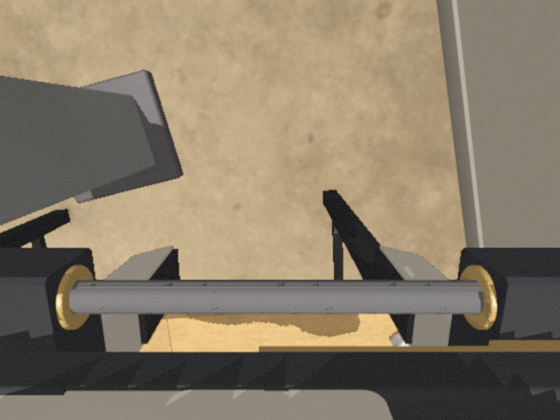

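The top view shows the hub at about (276,249), the plate at (373,235), the grey cup at (147,237), the orange decoy at (193,215) and the pink bowl at (326,148). I'll enlarge the plate, hub and cup.

Run:
```python
import cv2
t=cv2.imread('pics/a_top.png'); s=cv2.imread('pics/a_scene.png')
def c(im,x,y,w,h,k,n): cv2.imwrite('pics/'+n,cv2.resize(im[y:y+h,x:x+w],None,fx=k,fy=k,interpolation=cv2.INTER_CUBIC))
c(t,325,190,100,90,6,'c_plate.png'); c(t,230,205,95,90,6,'c_hub.png'); c(t,115,195,110,70,6,'c_cup.png'); c(s,170,130,90,75,6,'c_cups.png')
```

```text
(no output)
```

View pics/c_plate.png

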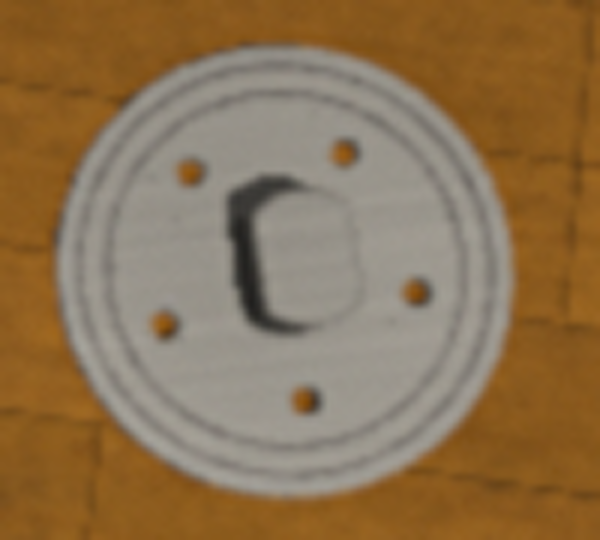

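View pics/c_hub.png

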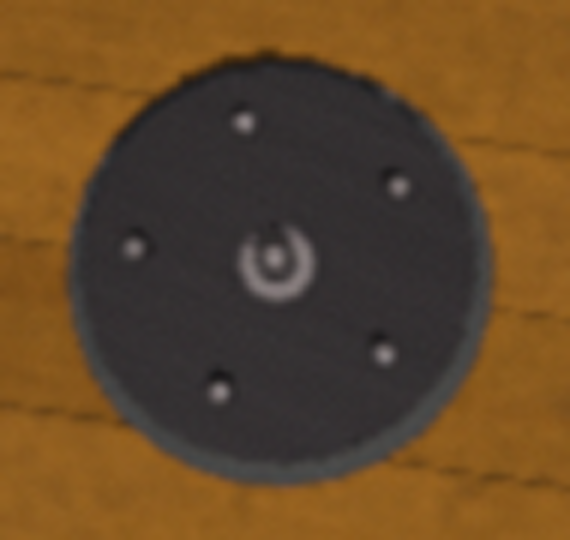

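View pics/c_cup.png

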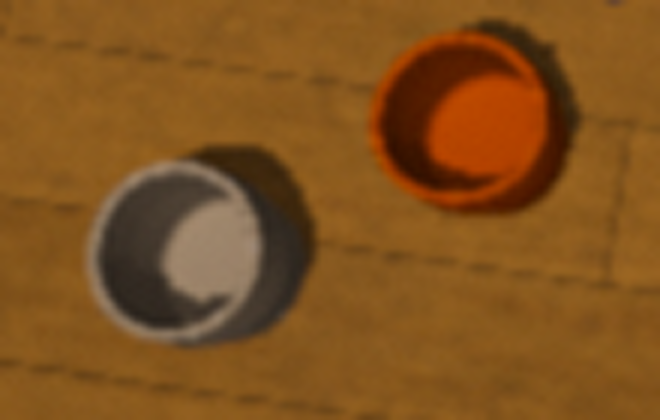

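View pics/c_cups.png

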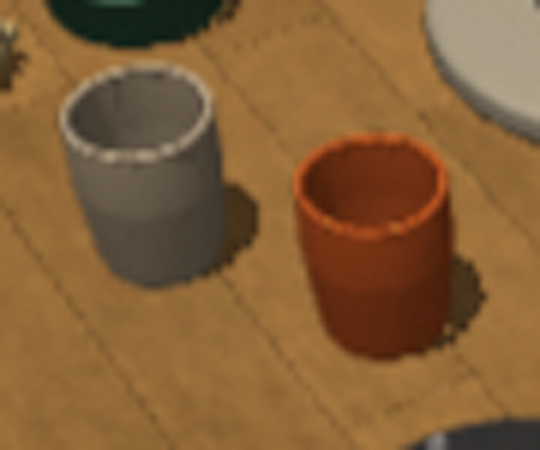

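```bash
cat > h.py <<'E'
import numpy as np
from cell import robot
from scipy.optimize import least_squares
from scipy.spatial.transform import Rotation as Ro
def P(name): return robot.camera_params(name)
def proj(p,X):
    c=np.asarray(X)@p['R'].T+p['t']; return np.c_[p['fx']*c[:,0]/c[:,2]+p['cx'],p['fy']*c[:,1]/c[:,2]+p['cy']]
def back(p,uv,z):
    uv=np.atleast_2d(uv); d=np.c_[(uv[:,0]-p['cx'])/p['fx'],(uv[:,1]-p['cy'])/p['fy'],np.ones(len(uv))]@p['R']
    o=-p['R'].T@p['t']; s=(z-o[2])/d[:,2]; return o+d*s[:,None]
def wristP():
    o=robot.observe(); T=np.eye(4); T[:3,:3]=Ro.from_euler('xyz',o['tool_rot']).as_matrix(); T[:3,3]=o['tool_pos']
    p=dict(P('wrist')); M=np.linalg.inv(T@p['tool_from_camera']); p['R']=M[:3,:3]; p['t']=M[:3,3]; return p
def uncrop(uv,x0,y0,k=6): return (np.array(uv,float)+.5)/k-.5+[x0,y0]
def pent(X):
    X=X[:,:2]
    def f(q): 
        # order-independent residual
        m=q[:2]+.05*np.c_[np.cos(q[2]+np.arange(5)*2*np.pi/5),np.sin(q[2]+np.arange(5)*2*np.pi/5)]
        D=X[:,None]-m[None]; i=np.argmin((D**2).sum(2),1); return D[np.arange(len(X)),i].ravel()
    best=min((least_squares(f,[*X.mean(0),a]) for a in np.linspace(0,1.2,8)),key=lambda r:r.cost)
    return best.x,np.sqrt(2*best.cost/len(X))
E
python3 - <<'E'
from h import *
t=P('top')
pl=uncrop([(191,173),(345,154),(417,292),(305,401),(165,325)],325,190)
hb=uncrop([(244,122),(399,186),(385,354),(219,391),(134,247)],230,205)
for n,z,u in(('plate',.004,pl),('plate8',.008,pl),('hub',.076,hb)):
    X=back(t,u,z); q,e=pent(X); print(n,q[:2],np.degrees(q[2])%72,e*1e3)
    print(np.degrees(np.arctan2(X[:,1]-q[1],X[:,0]-q[0])))
print('nose',back(t,uncrop([(275,257)],230,205),.098))
# cup rim ellipse center top, z=.079
print('cup',back(t,uncrop([(177,251)],115,195),.079))
print('plate edge',back(t,uncrop([(287,270)],325,190),.008), 'ped top',back(t,uncrop([(309,257)],325,190),.052))
s=P('scene')
print('cup s',back(s,uncrop([(138,112)],170,130),.079))
o=robot.observe(); print(Ro.from_euler('xyz',o['tool_rot']).as_matrix().round(3))
E
```

```text
plate [ 0.49976658 -0.09598427] 41.7245178994808 0.29321402258602003
[  41.77468616  -30.51163062 -101.75138828 -174.44083988  113.54956904]
plate8 [ 0.49941059 -0.09520616] 41.72451837743547 0.3276070189406079
[  41.77468616  -30.51163062 -101.75138828 -174.44083988  113.54956904]
hub [0.47059541 0.12110245] 11.41748882471541 0.28888976154083224
[  11.73589293  -60.68707265 -132.43933759  155.04024645   83.43738566]
nose [[0.47002377 0.1209562  0.098     ]]
cup [[0.50199957 0.39787792 0.079     ]]
plate edge [[ 0.49883333 -0.09609847  0.008     ]] ped top [[ 0.49940194 -0.09563197  0.052     ]]
cup s [[0.503375   0.39582772 0.079     ]]
[[-0.     0.242  0.97 ]
 [-0.001  0.97  -0.242]
 [-1.    -0.001 -0.   ]]
```

```bash
cat >> h.py <<'E'
def go(x,y,z,yaw=None):
    """yaw=world angle of tool y, deg (mod 180, nearest)"""
    o=robot.observe(); R=Ro.from_euler('xyz',o['tool_rot']).as_matrix()
    d=R.T@(np.array([x,y,z])-o['tool_pos']); a=np.degrees(np.arctan2(R[1,1],R[0,1]))
    tw=0 if yaw is None else -(((yaw-a)+90)%180-90)
    print('t',round(o['time'],2),'pos',o['tool_pos'].round(4),'yaw',round(a,2),'F',np.round(o['contact_force'],1),'T',np.round(o['torque'],2),'open',round(o['opening'],4),'q6',round(o['qpos'][5],2))
    print('inc',(d/.4).round(4),round(tw/60,4), 'rows',round(max(np.linalg.norm(d)/.0625,abs(tw)/10.7),1))
E
python3 -c "
from h import *
go(.4,.2,.226,95.7); go(.4995,-.0955,.2,95.7)"
```

```text
t 0.15 pos [0.1271 0.5091 0.2262] yaw 75.97 F [-0.2 -0.1  0.7] T [ 0.    0.05 -0.04] open 0.0921 q6 -0.15
inc [ 0.001  -0.5843  0.8492] -0.3288 rows 6.6
t 0.15 pos [0.1271 0.5091 0.2262] yaw 75.97 F [-0.2 -0.1  0.7] T [ 0.    0.05 -0.04] open 0.0921 q6 -0.15
inc [ 0.0667 -1.2407  1.2696] -0.3288 rows 11.4
```

>>> {"api": "move_arm", "payload": {"increments": [[0,-0.58,0.85,-0.33],[0,-0.58,0.85,-0.33],[0,-0.58,0.85,-0.33],[0,-0.58,0.85,-0.33],[0,-0.58,0.85,-0.33]], "gripper": 0}}

```text
time: 0.78
tool_pos: [0.3289, 0.2826, 0.2268]
tool_rot: [0.682, 1.57, 0.783]
contact_force: [0.6, 0.7, 0.5]
opening: 0.0918
```

```bash
python3 -c "
from h import *
go(.4995,-.0955,.16,95.7)"
```

```text
t 0.78 pos [0.3289 0.2826 0.2268] yaw 95.79 F [0.6 0.7 0.5] T [ 0.02 -0.05 -0.  ] open 0.0918 q6 -1.14
inc [ 0.1668 -0.9834  0.3288] 0.0015 rows 6.7
```

>>> {"api": "move_arm", "payload": {"increments": [[0.03,-0.98,0.33,0],[0.05,-0.98,0.33,0],[0.08,-0.98,0.33,0],[0.12,-0.98,0.33,0],[0.16,-0.98,0.33,0]]}}

```text
time: 1.4
tool_pos: [0.4565, 0.0004, 0.19]
tool_rot: [-0.089, 1.569, 0.011]
contact_force: [0.1, -0.1, 0.0]
opening: 0.0915
```

```bash
python3 -c "
from h import *
go(.4995,-.0955,.16,95.7)"
```

```text
t 1.4 pos [4.565e-01 4.000e-04 1.900e-01] yaw 95.75 F [ 0.1 -0.1  0. ] T [ 0.03 -0.05  0.01] open 0.0915 q6 -1.84
inc [ 0.0752 -0.2493  0.0829] 0.0008 rows 1.7
```

>>> {"api": "move_arm", "payload": {"increments": [[0.08,-0.25,0.08,0],[0.08,-0.25,0.08,0],[0.08,-0.25,0.08,0],[0.08,-0.25,0.08,0]]}}

```text
time: 1.9
tool_pos: [0.4971, -0.0933, 0.1578]
tool_rot: [2.346, 1.57, 2.446]
contact_force: [-0.7, 0.7, -0.0]
opening: 0.0918
```

```bash
python3 -c "
from h import *
import cv2
go(.4995,-.0955,.013,95.7)
p=wristP()
im=robot.read_camera('wrist')[:,:,::-1]; cv2.imwrite('pics/b_w.png',im)
print(proj(p,[[.4995,-.0955,.008],[.4995,-.0955,.052]]))"
```

```text
t 1.9 pos [ 0.4971 -0.0933  0.1578] yaw 95.75 F [-0.7  0.7 -0. ] T [ 0.05 -0.    0.02] open 0.0918 q6 -2.01
inc [ 0.3619 -0.0065  0.0058] 0.0008 rows 2.3
[[274.03883235 200.19839299]
 [273.73136824 213.22221421]]
```

View pics/b_w.png

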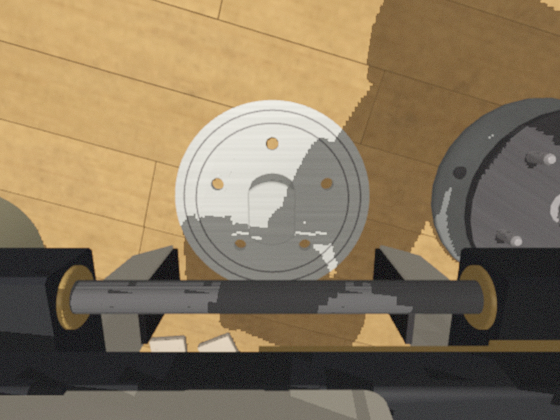

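The wrist view shows the plate upright in the frame, with holes at (272,144), (327,184), (305,244), (239,244) and (217,184). The pedestal flats look vertical.

```bash
python3 -c "
from h import *
p=wristP()
X=back(p,[(272,144),(327,184),(305,244),(239,244),(217,184)],.006); q,e=pent(X); print(q,np.degrees(q[2])%72,e)
print(q[2]*57.2958, np.degrees(np.arctan2(X[:,1]-q[1],X[:,0]-q[0])))
go(q[0],q[1],.013,95.7)"
```

```text
[ 0.50122778 -0.09681214  0.72826799] 41.72668228997168 0.000576399974669794
41.726697209938074 [-174.35980766  113.4902814    42.55126419  -31.14549994 -101.90123686]
t 1.95 pos [ 0.4971 -0.0929  0.1581] yaw 95.81 F [-0.3  1.3 -0.2] T [ 0.01  0.06 -0.  ] open 0.092 q6 -2.01
inc [ 0.3628 -0.011   0.0092] 0.0018 rows 2.3
```

>>> {"api": "move_arm", "payload": {"increments": [[0.1,-0.009,0.008,0],[0.2,-0.009,0.008,0],[0.3,-0.009,0.008,0],[0.36,-0.009,0.008,0],[0.36,-0.009,0.008,0]]}}

```text
time: 2.58
tool_pos: [0.5, -0.0954, 0.0132]
tool_rot: [2.641, 1.568, 2.743]
contact_force: [0.2, 0.4, 0.2]
opening: 0.092
```

```bash
python3 -c "
from h import *
go(.5005,-.0962,.013,95.7)"
```

```text
t 2.58 pos [ 0.5    -0.0954  0.0132] yaw 95.88 F [0.2 0.4 0.2] T [ 0.01 -0.01 -0.01] open 0.092 q6 -2.01
inc [ 0.0006 -0.0021  0.0011] 0.003 rows 0.0
```

Close on the pedestal.

>>> {"api": "move_arm", "payload": {"increments": [[0,-0.002,0.001,0],[0,-0.002,0.001,0],[0,-0.002,0.001,0],[0,-0.002,0.001,0],[0,-0.002,0.001,0]], "gripper": 1, "squeeze": 40}}

```text
time: 3.2
tool_pos: [0.5016, -0.0978, 0.0141]
tool_rot: [-0.096, 1.571, 0.005]
contact_force: [0.4, 0.6, 0.0]
opening: 0.0461
```

>>> {"api": "move_arm", "payload": {"increments": [[0,0,0,0],[0,0,0,0]]}}

```text
time: 3.45
tool_pos: [0.5015, -0.0975, 0.014]
tool_rot: [1.979, 1.57, 2.079]
contact_force: [-1.2, 2.3, 1.4]
opening: 0.0357
```

```bash
python3 -c "
from h import *
go(.5005,-.0962,.133,65.4)"
```

```text
t 3.45 pos [ 0.5015 -0.0975  0.014 ] yaw 95.77 F [-1.2  2.3  1.4] T [ 0.34  0.05 -0.  ] open 0.0357 q6 -2.01
inc [-0.2976  0.0037 -0.0021] 0.5061 rows 2.8
```

>>> {"api": "move_arm", "payload": {"increments": [[-0.03,0,0,0],[-0.1,0,0,0],[-0.2,0,0,0],[-0.33,0,0,0],[-0.33,0,0,0]]}}

```text
time: 4.08
tool_pos: [0.5037, -0.0986, 0.1499]
tool_rot: [-0.455, 1.562, -0.355]
contact_force: [0.9, -0.7, -5.5]
opening: 0.0356
```

```bash
python3 -c "
from h import *
go(.4705,.121,.146,65.4)"
```

```text
t 4.08 pos [ 0.5037 -0.0986  0.1499] yaw 95.77 F [ 0.9 -0.7 -5.5] T [ 0.01 -0.02  0.01] open 0.0356 q6 -2.01
inc [ 0.0076  0.5547 -0.0274] 0.5062 rows 3.6
```

>>> {"api": "move_arm", "payload": {"increments": [[0,0.1,0,0.1],[0,0.22,-0.01,0.2],[0,0.35,-0.02,0.35],[0,0.48,-0.03,0.5],[0,0.555,-0.027,0.506]]}}

```text
time: 4.7
tool_pos: [0.4662, 0.1239, 0.1444]
tool_rot: [-2.689, 1.567, -3.119]
contact_force: [0.2, -0.1, -5.2]
opening: 0.0355
```

>>> {"api": "move_arm", "payload": {"increments": [[0,0,0,0],[0,0,0,0],[0,0,0,0]]}}

```text
time: 5.08
tool_pos: [0.4683, 0.1211, 0.1455]
tool_rot: [-2.507, 1.57, -2.938]
contact_force: [-0.5, 0.0, -5.1]
opening: 0.0358
```

```bash
python3 -c "
from h import *
import cv2
go(.4705,.121,.145,65.4)
for n in ('wrist','scene','top'): cv2.imwrite(f'pics/c_{n}.png',robot.read_camera(n)[:,:,::-1])"
```

```text
t 5.08 pos [0.4683 0.1211 0.1455] yaw 65.34 F [-0.5  0.  -5.1] T [-0.06 -0.03 -0.01] open 0.0358 q6 -1.05
inc [0.0012 0.0021 0.0051] -0.0009 rows 0.0
```

View pics/c_wrist.png

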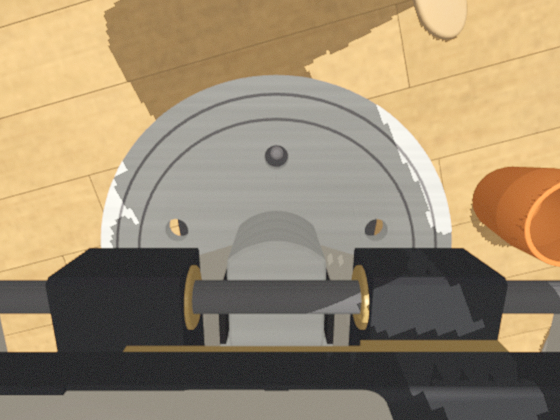

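View pics/c_scene.png

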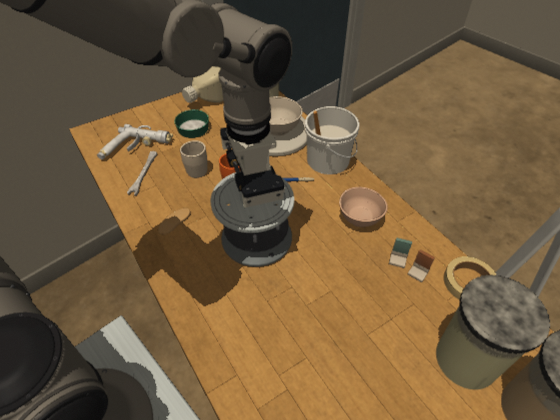

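The wrist view shows the held plate's holes at (276,156), (377,228) and (177,228). I can see the stud below through the front hole.

```bash
python3 -c "
from h import *
p=wristP()
for z in (.1365,.1405):
  X=back(p,[(276,156),(377,228),(177,228)],z); q,e=pent(X); print(q[:2],np.degrees(q[2])%72,e)
go(.4705,.121,.100,65.4)"
```

```text
[0.46800699 0.12131687] 11.467362692352117 0.0008577285602952659
[0.46711625 0.12172139] 11.467302353471231 0.00037840786077589656
t 5.22 pos [0.4685 0.1213 0.1459] yaw 65.34 F [-0.1 -0.1 -5.6] T [-0.03  0.05 -0.  ] open 0.0354 q6 -1.05
inc [0.1146 0.0014 0.0048] -0.001 rows 0.7
```

>>> {"api": "move_arm", "payload": {"increments": [[0,0.001,0.006,0],[0.03,0.001,0.006,0],[0.06,0.001,0.006,0],[0.08,0.001,0.006,0],[0.08,0.001,0.006,0]]}}

```text
time: 5.85
tool_pos: [0.4702, 0.1214, 0.113]
tool_rot: [-2.658, 1.569, -3.087]
contact_force: [-0.3, 0.2, -6.2]
opening: 0.0357
```

```bash
python3 -c "
from h import *
go(.471,.121,.097,65.4)"
```

```text
t 5.85 pos [0.4702 0.1214 0.113 ] yaw 65.42 F [-0.3  0.2 -6.2] T [-0.   -0.04 -0.04] open 0.0357 q6 -1.05
inc [0.0401 0.     0.0022] 0.0003 rows 0.3
```

>>> {"api": "move_arm", "payload": {"increments": [[0.01,0,0.001,0],[0.02,0,0.001,0],[0.03,0,0.001,0],[0.04,0,0.001,0],[0.04,0,0.001,0]]}}

```text
time: 6.48
tool_pos: [0.4714, 0.1211, 0.0978]
tool_rot: [-0.289, 1.571, -0.718]
contact_force: [1.0, -1.3, -6.4]
opening: 0.0358
```

```bash
python3 -c "
from h import *
go(.471,.121,.092,65.4)"
```

```text
t 6.47 pos [0.4714 0.1211 0.0978] yaw 65.42 F [ 1.  -1.3 -6.4] T [-0.22 -0.22 -0.08] open 0.0358 q6 -1.05
inc [ 0.0144 -0.0006 -0.0007] 0.0003 rows 0.1
```

>>> {"api": "move_arm", "payload": {"increments": [[0.004,0,0,0],[0.008,0,0,0],[0.012,0,0,0],[0.016,0,0,0],[0.016,0,0,0]]}}

```text
time: 7.1
tool_pos: [0.4714, 0.1211, 0.0915]
tool_rot: [0.413, 1.57, -0.016]
contact_force: [1.8, -1.5, -5.5]
opening: 0.0357
```

```bash
python3 -c "
from h import *
go(.471,.121,.088,65.4)"
```

```text
t 7.1 pos [0.4714 0.1211 0.0915] yaw 65.42 F [ 1.8 -1.5 -5.5] T [-0.28 -0.43 -0.01] open 0.0357 q6 -1.05
inc [ 0.0088 -0.0008 -0.0008] 0.0003 rows 0.1
```

>>> {"api": "move_arm", "payload": {"increments": [[0.003,0,0.0013,0],[0.006,0,0.0013,0],[0.009,0,0.0013,0],[0.009,0,0.0013,0],[0.009,0,0.0013,0]]}}

```text
time: 7.72
tool_pos: [0.4715, 0.121, 0.0879]
tool_rot: [-2.831, 1.57, 3.023]
contact_force: [1.2, -0.7, -6.6]
opening: 0.0356
```

```bash
python3 -c "
from h import *
go(.471,.121,.084,65.4)"
```

```text
t 7.72 pos [0.4715 0.121  0.0879] yaw 65.42 F [ 1.2 -0.7 -6.6] T [-0.14 -0.1   0.  ] open 0.0356 q6 -1.05
inc [ 0.0096 -0.0005 -0.0011] 0.0003 rows 0.1
```

>>> {"api": "move_arm", "payload": {"increments": [[0.005,0,0.0007,0],[0.01,0,0.0007,0],[0.015,0,0.0007,0],[0.02,0,0.0007,0],[0.02,0,0.0007,0]]}}

```text
time: 8.35
tool_pos: [0.4717, 0.1209, 0.0798]
tool_rot: [-2.924, 1.57, 2.93]
contact_force: [-0.0, -0.5, -4.9]
opening: 0.0355
```

```bash
python3 -c "
from h import *
go(.471,.121,.073,65.4)"
```

```text
t 8.35 pos [0.4717 0.1209 0.0798] yaw 65.41 F [-0.  -0.5 -4.9] T [-0.07 -0.01 -0.  ] open 0.0355 q6 -1.05
inc [ 0.017  -0.0005 -0.0018] 0.0002 rows 0.1
```

Already past the stud tips with no resistance, so I'll keep lowering.

>>> {"api": "move_arm", "payload": {"increments": [[0.004,0,0,0],[0.008,0,0,0],[0.012,0,0,0],[0.016,0,0,0],[0.016,0,0,0]]}}

```text
time: 8.98
tool_pos: [0.4718, 0.1209, 0.0734]
tool_rot: [-2.846, 1.571, 3.008]
contact_force: [0.0, 0.3, -6.0]
opening: 0.0359
```

```bash
python3 -c "
from h import *
import cv2
go(.471,.121,.071,65.4)
for n in ('wrist','scene'): cv2.imwrite(f'pics/d_{n}.png',robot.read_camera(n)[:,:,::-1])"
```

```text
t 8.97 pos [0.4718 0.1209 0.0734] yaw 65.42 F [ 0.   0.3 -6. ] T [ 0.   -0.02 -0.07] open 0.0359 q6 -1.05
inc [ 0.0061 -0.0006 -0.002 ] 0.0003 rows 0.0
```

View pics/d_wrist.png

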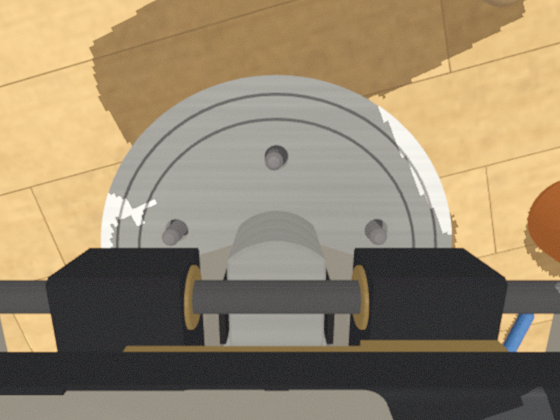

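The studs stand through all three visible holes, at (276,157), (174,232) and (376,232). I'll lower the last millimetre or so.

>>> {"api": "move_arm", "payload": {"increments": [[0.001,0,0,0],[0.002,0,0,0],[0.003,0,0,0],[0.003,0,0,0]]}}

```text
time: 9.57
tool_pos: [0.4719, 0.1209, 0.0723]
tool_rot: [2.808, 1.571, 2.379]
contact_force: [-0.0, 0.0, -5.8]
opening: 0.0357
```

```bash
python3 -c "
from h import *
go(.4718,.1209,.1718,65.4)"
```

```text
t 9.57 pos [0.4719 0.1209 0.0723] yaw 65.41 F [-0.   0.  -5.8] T [-0.04  0.05 -0.01] open 0.0357 q6 -1.05
inc [-0.2486 -0.     -0.0003] 0.0002 rows 1.6
```

>>> {"api": "move_arm", "payload": {"increments": [[0.002,0,0,0],[0.004,0,0,0],[0.005,0,0,0],[0.005,0,0,0]]}}

```text
time: 10.07
tool_pos: [0.472, 0.1209, 0.0719]
tool_rot: [0.509, 1.57, 0.08]
contact_force: [-5.2, -1.0, 11.6]
opening: 0.0358
```

```bash
python3 -c "
from h import *
go(.4718,.1209,.1718,65.4)"
```

```text
t 10.07 pos [0.472  0.1209 0.0719] yaw 65.42 F [-5.2 -1.  11.6] T [-0.11  0.87  0.04] open 0.0358 q6 -1.05
inc [-2.497e-01 -1.000e-04 -4.000e-04] 0.0003 rows 1.6
```

Contact at the expected height, with the underside at about 0.058. Release.

>>> {"api": "move_arm", "payload": {"increments": [[-0.003,0,0,0],[-0.003,0,0,0],[-0.003,0,0,0],[-0.003,0,0,0],[-0.003,0,0,0]], "gripper": 0}}

```text
time: 10.7
tool_pos: [0.4719, 0.1209, 0.0715]
tool_rot: [3.012, 1.571, 2.583]
contact_force: [0.1, -1.0, 0.4]
opening: 0.0813
```

>>> {"api": "move_arm", "payload": {"increments": [[-0.02,0,0,0],[-0.1,0,0,0],[-0.2,0,0,0],[-0.32,0,0,0],[-0.4,0,0,0]]}}

```text
time: 11.32
tool_pos: [0.4723, 0.1209, 0.2345]
tool_rot: [0.556, 1.568, 0.127]
contact_force: [0.3, 0.5, -1.6]
opening: 0.0919
```

```bash
python3 -c "
from h import *
import cv2
go(.502,.397,.23,90)
p=wristP(); np.savez('wp.npz',R=p['R'],t=p['t'])
for n in ('wrist','scene','top'): cv2.imwrite(f'pics/e_{n}.png',robot.read_camera(n)[:,:,::-1])"
```

```text
t 11.32 pos [0.4723 0.1209 0.2345] yaw 65.42 F [ 0.3  0.5 -1.6] T [ 0.   -0.04  0.01] open 0.0919 q6 -1.05
inc [ 0.0117  0.6584 -0.2197] -0.4097 rows 4.4
```

View pics/e_wrist.png

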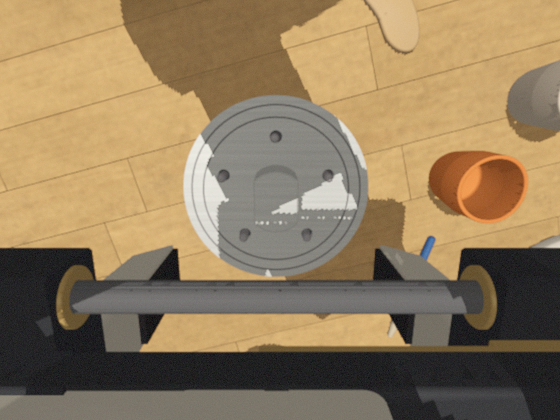

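View pics/e_scene.png

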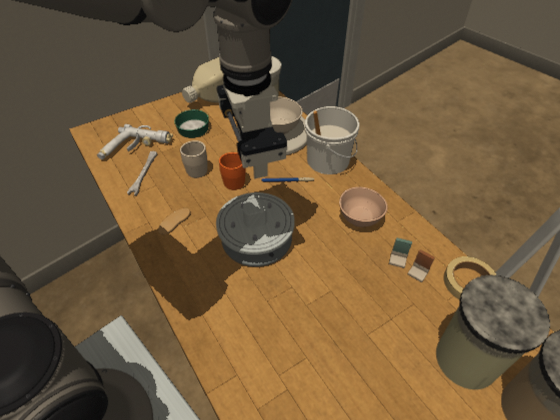

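The plate looks flat on the hub. In the wrist view the studs are inside all five holes: (276,137), (328,175), (307,235), (245,235) and (223,175). I'll check this numerically and plan the cup grasp.

```bash
python3 -c "
from h import *
p=dict(P('wrist')); w=np.load('wp.npz'); p['R']=w['R'];p['t']=w['t']
for z in (.062,.066,.084):
  X=back(p,[(276,137),(328,175),(307,235),(245,235),(223,175)],z); q,e=pent(X); print(z,q[:2],np.degrees(q[2])%72,e, np.linalg.norm(X[:,:2]-X[:,:2].mean(0),axis=1).mean())
t=P('top')
print('orange',back(t,uncrop([(462,122)],115,195),.079))
go(.503,.397,.2,25)"
```

```text
0.062 [0.47301577 0.11997259] 11.471957761636105 0.001371104559691659 0.05123739583840412
0.066 [0.47224578 0.12032353] 11.471956466638858 0.0008505505963754705 0.050616367134460535
0.084 [0.46878081 0.12190277] 11.471952780045044 0.0022505628384031453 0.0478217379667144
orange [[0.54494605 0.29744677 0.079     ]]
t 11.47 pos [0.4727 0.121  0.2336] yaw 65.42 F [-0.2 -0.3 -0.7] T [0.03 0.03 0.01] open 0.0919 q6 -1.05
inc [ 0.0846  0.6589 -0.2186] 0.6736 rows 4.5
```

>>> {"api": "move_arm", "payload": {"increments": [[0,0.12,-0.04,0.15],[0,0.27,-0.09,0.3],[0.02,0.42,-0.14,0.46],[0.05,0.55,-0.18,0.6],[0.08,0.659,-0.219,0.674]]}}

```text
time: 12.1
tool_pos: [0.5012, 0.3989, 0.1975]
tool_rot: [-1.476, 1.568, -2.614]
contact_force: [0.0, -0.4, -0.2]
opening: 0.0917
```

>>> {"api": "move_arm", "payload": {"increments": [[0,0,0,0],[0,0,0,0]]}}

```text
time: 12.35
tool_pos: [0.5015, 0.3964, 0.1985]
tool_rot: [-1.294, 1.568, -2.428]
contact_force: [-0.3, 0.2, 0.3]
opening: 0.0921
```

```bash
python3 -c "
from h import *
import cv2
go(.503,.397,.2,25)
p=wristP(); np.savez('wp.npz',R=p['R'],t=p['t'])
cv2.imwrite(f'pics/f_w.png',robot.read_camera('wrist')[:,:,::-1])"
```

```text
t 12.35 pos [0.5015 0.3964 0.1985] yaw 25.02 F [-0.3  0.2  0.3] T [-0.06 -0.02 -0.03] open 0.0921 q6 0.11
inc [-0.0038  0.0041  0.0002] 0.0004 rows 0.0
```

View pics/f_w.png

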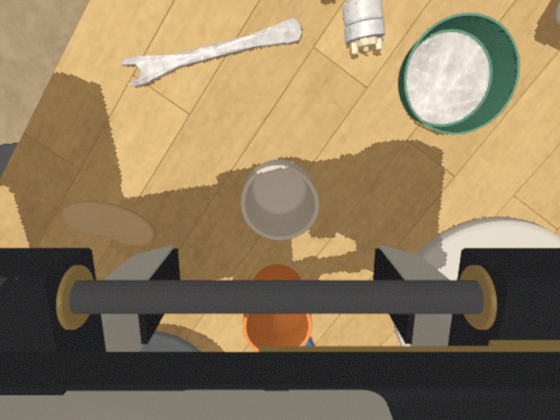

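The wrist view shows the cup rim centred near (280,200), radius about 39 px, and the orange cup well behind it at (278,312).

```bash
python3 -c "
from h import *
p=dict(P('wrist')); w=np.load('wp.npz'); p['R']=w['R'];p['t']=w['t']
X=back(p,[(280,200),(241,200),(319,200),(280,161),(280,240)],.079); print(X.round(4)); 
a=np.linspace(0,6.28,40)
for c in ((.503,.397),):
  for z,r in((.079,.032),):
    u=proj(p,np.c_[c[0]+r*np.cos(a),c[1]+r*np.sin(a),0*a+z]); print(u.min(0),u.max(0))
go(.503,.397,.036,25)"
python3 -c "
import cv2
im=cv2.imread('pics/f_w.png')[145:255,225:335]; cv2.imwrite('pics/f_c.png',cv2.resize(im,None,fx=5,fy=5,interpolation=2))"
```

```text
[[0.5022 0.4013 0.079 ]
 [0.4743 0.3882 0.079 ]
 [0.5301 0.4143 0.079 ]
 [0.4892 0.4291 0.079 ]
 [0.5164 0.3711 0.079 ]]
[238.19553069 164.89074275] [318.99623232 243.27246558]
t 12.4 pos [0.5019 0.396  0.1992] yaw 24.96 F [-0.2 -0.2 -0.8] T [-0.05  0.04 -0.02] open 0.0914 q6 0.11
inc [ 0.408   0.0041 -0.0012] -0.0006 rows 2.6
```

View pics/f_c.png

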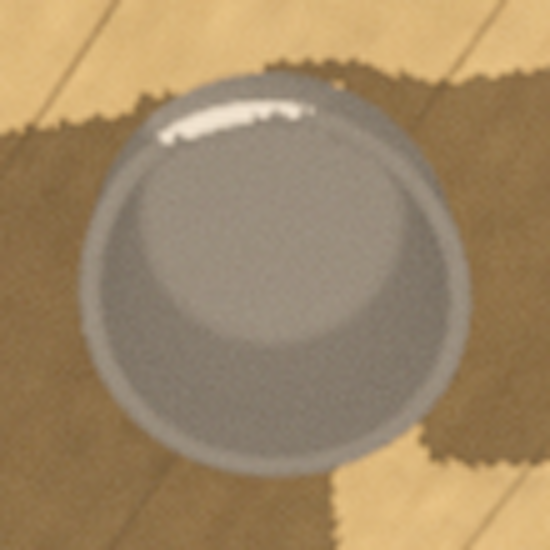

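```bash
python3 -c "
from h import *
go(.503,.3985,.036,25)"
```

```text
t 12.4 pos [0.5019 0.396  0.1992] yaw 24.96 F [-0.2 -0.2 -0.8] T [-0.05  0.04 -0.02] open 0.0914 q6 0.11
inc [ 0.408   0.0057 -0.0046] -0.0006 rows 2.6
```

>>> {"api": "move_arm", "payload": {"increments": [[0.05,0.005,-0.005,0],[0.15,0.005,-0.005,0],[0.26,0.005,-0.005,0],[0.36,0.005,-0.005,0],[0.408,0.005,-0.005,0]]}}

```text
time: 13.02
tool_pos: [0.5024, 0.3975, 0.0347]
tool_rot: [-1.417, 1.568, -2.554]
contact_force: [-0.1, -0.3, 0.3]
opening: 0.0917
```

>>> {"api": "move_arm", "payload": {"increments": [[0,0,0,0],[0,0,0,0]]}}

```text
time: 13.28
tool_pos: [0.504, 0.3995, 0.0381]
tool_rot: [1.69, 1.568, 0.554]
contact_force: [-0.7, 0.8, 0.6]
opening: 0.0918
```

```bash
python3 -c "
from h import *
go(.503,.3985,.036,25)"
```

```text
t 13.28 pos [0.504  0.3995 0.0381] yaw 24.92 F [-0.7  0.8  0.6] T [-0.02  0.01  0.  ] open 0.0918 q6 0.12
inc [ 0.0052 -0.0032  0.0012] -0.0013 rows 0.0
```

>>> {"api": "move_arm", "payload": {"increments": [[0.004,-0.002,0,0],[0.004,-0.002,0,0],[0.004,-0.002,0,0],[0.004,-0.002,0,0],[0.004,-0.002,0,0]], "gripper": 1, "squeeze": 15}}

```text
time: 13.9
tool_pos: [0.5024, 0.3995, 0.0352]
tool_rot: [1.75, 1.57, 0.616]
contact_force: [0.4, 0.2, 3.0]
opening: 0.0628
```

```bash
python3 -c "
from h import *
go(.503,.3985,.036,25)"
```

```text
t 13.9 pos [0.5024 0.3995 0.0352] yaw 24.98 F [0.4 0.2 3. ] T [-0.06  0.07  0.04] open 0.0628 q6 0.12
inc [-0.0021  0.0004  0.003 ] -0.0003 rows 0.0
```

>>> {"api": "move_arm", "payload": {"increments": [[-0.02,0,0,0],[-0.08,0,0,0],[-0.18,0,0,0],[-0.3,0,0,0],[-0.4,0,0,0]]}}

```text
time: 14.52
tool_pos: [0.5021, 0.3993, 0.1969]
tool_rot: [1.805, 1.57, 0.67]
contact_force: [0.2, 0.6, -2.5]
opening: 0.0629
```

```bash
python3 -c "
from h import *
go(.472,.1208,.2,65)
import cv2
p=wristP(); np.savez('wp.npz',R=p['R'],t=p['t'])
cv2.imwrite(f'pics/g_w.png',robot.read_camera('wrist')[:,:,::-1])"
```

```text
t 14.53 pos [0.5021 0.3993 0.1969] yaw 24.98 F [ 0.2  0.6 -2.5] T [-0.06 -0.03 -0.05] open 0.0629 q6 0.12
inc [-0.0082 -0.3623  0.5994] -0.6671 rows 4.5
```

View pics/g_w.png

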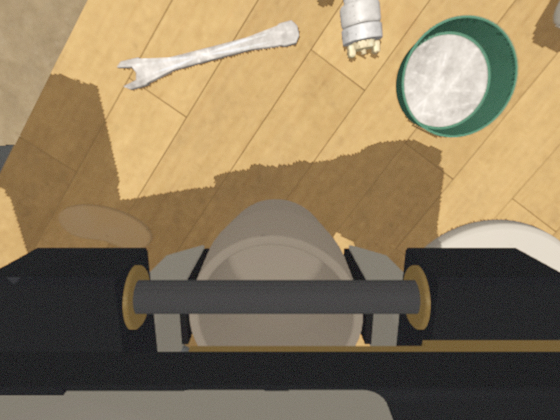

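```bash
python3 -c "
from h import *
p=P('wrist'); M=np.linalg.inv(p['tool_from_camera']); q=dict(p); q['R']=M[:3,:3]; q['t']=M[:3,3]
a=np.linspace(0,6.28,200)
for dz in(-.004,-.002,0,.002,.004):
  u=proj(q,np.c_[0*a-.0438,.032*np.cos(a),dz+.032*np.sin(a)]); print(dz,u.min(0),u.max(0))
  u=proj(q,np.c_[0*a+.0352,.028*np.cos(a),dz+.028*np.sin(a)]); print('  foot',u.min(0),u.max(0))
"
python3 -c "
import cv2
im=cv2.imread('pics/g_w.png')[185:355,180:380]; cv2.imwrite('pics/g_c.png',cv2.resize(im,None,fx=4,fy=4,interpolation=2))"
```

```text
-0.004 [185.04590247 217.48049856] [367.51998141 382.02372544]
  foot [226.48725124 185.0162741 ] [325.94871669 279.62407197]
-0.002 [185.4161682  223.31261174] [367.14814578 386.52079718]
  foot [226.61283253 188.6344639 ] [325.82237821 282.76369748]
0 [185.78343347 229.09445608] [366.77932132 390.98380479]
  foot [226.73777915 192.23372903] [325.69667798 285.88802181]
0.002 [186.14773461 234.82667872] [366.41347161 395.41313386]
  foot [226.86209591 195.81421756] [325.57161119 288.99715654]
0.004 [186.50910735 240.50991572] [366.0505608  399.80916416]
  foot [226.98578756 199.37607605] [325.44717306 292.09121217]
```

View pics/g_c.png

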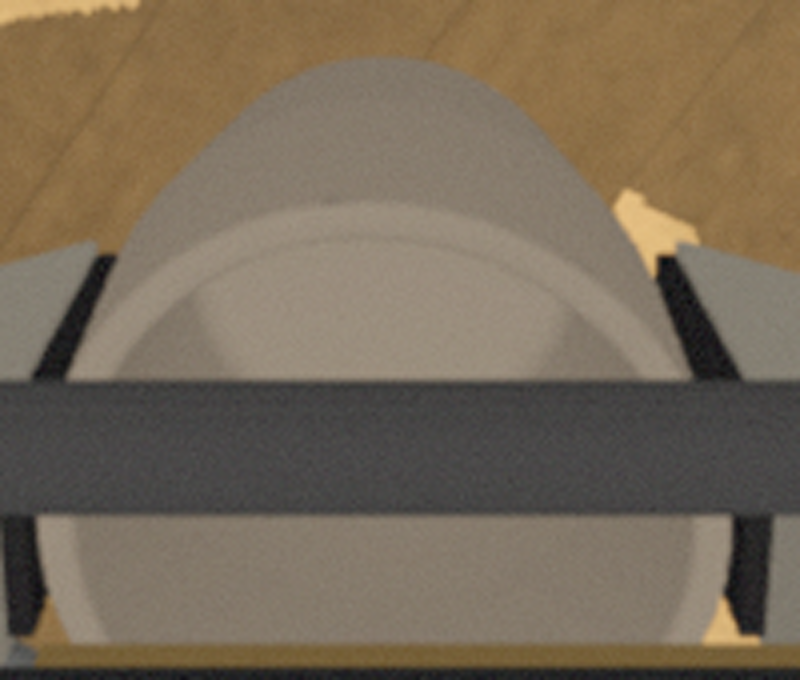

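```bash
python3 -c "
from h import *
go(.4707,.1226,.2,25)"
```

```text
t 14.57 pos [0.504  0.4006 0.2029] yaw 24.98 F [0.8 1.2 4.2] T [ 0.03 -0.1   0.02] open 0.0626 q6 0.12
inc [ 0.003  -0.369   0.5947] -0.0003 rows 4.5
```

>>> {"api": "move_arm", "payload": {"increments": [[0,-0.03,0.05,0],[0,-0.09,0.15,0],[0,-0.17,0.28,0],[0,-0.25,0.4,0],[0,-0.31,0.5,0]]}}

```text
time: 15.2
tool_pos: [0.4733, 0.1637, 0.1947]
tool_rot: [-1.535, 1.57, -2.671]
contact_force: [0.4, -0.8, -1.2]
opening: 0.0623
```

>>> {"api": "move_arm", "payload": {"increments": [[0,-0.04,0.06,0],[0,-0.05,0.08,0],[0,-0.06,0.095,0],[0,-0.06,0.095,0],[0,-0.06,0.095,0]]}}

```text
time: 15.82
tool_pos: [0.4685, 0.1218, 0.1947]
tool_rot: [2.915, 1.57, 1.781]
contact_force: [-0.3, -0.5, -1.0]
opening: 0.0627
```

```bash
python3 -c "
from h import *
go(.4707,.1226,.155,25)
import cv2
p=wristP(); np.savez('wp.npz',R=p['R'],t=p['t'])
cv2.imwrite(f'pics/h_w.png',robot.read_camera('wrist')[:,:,::-1]);cv2.imwrite(f'pics/h_s.png',robot.read_camera('scene')[:,:,::-1])"
```

```text
t 15.82 pos [0.4685 0.1218 0.1947] yaw 25.03 F [-0.3 -0.5 -1. ] T [-0.09  0.07 -0.05] open 0.0627 q6 -0.34
inc [0.0993 0.0057 0.0006] 0.0005 rows 0.6
```

View pics/h_w.png

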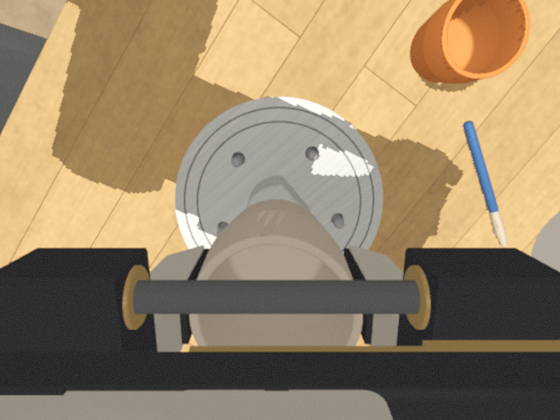

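View pics/h_s.png

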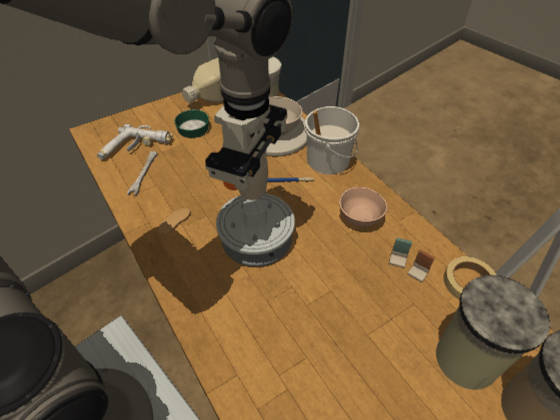

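The plate is seated below, with the cup hanging upright over it and centred on column 276 against the plate's 279. The planned +y shift of about 2 mm agrees. Lowering.

>>> {"api": "move_arm", "payload": {"increments": [[0.01,0.006,0.001,0],[0.03,0.006,0.001,0],[0.06,0.006,0.001,0],[0.09,0.006,0.001,0],[0.1,0.006,0.001,0]]}}

```text
time: 16.55
tool_pos: [0.4702, 0.1217, 0.1536]
tool_rot: [-1.944, 1.569, -3.079]
contact_force: [-0.1, -0.5, -1.8]
opening: 0.0633
```

>>> {"api": "move_arm", "payload": {"increments": [[0,0,0,0],[0,0,0,0]]}}

```text
time: 16.8
tool_pos: [0.4711, 0.1218, 0.1551]
tool_rot: [1.323, 1.57, 0.188]
contact_force: [-0.5, 0.5, -1.6]
opening: 0.0632
```

```bash
python3 -c "
from h import *
go(.4707,.1226,.147,25)
import cv2
p=wristP(); np.savez('wp.npz',R=p['R'],t=p['t'])
cv2.imwrite(f'pics/i_w.png',robot.read_camera('wrist')[:,:,::-1])"
```

```text
t 16.8 pos [0.4711 0.1218 0.1551] yaw 24.97 F [-0.5  0.5 -1.6] T [-0.08 -0.05  0.01] open 0.0632 q6 -0.34
inc [ 0.0203 -0.0001 -0.0024] -0.0005 rows 0.1
```

View pics/i_w.png

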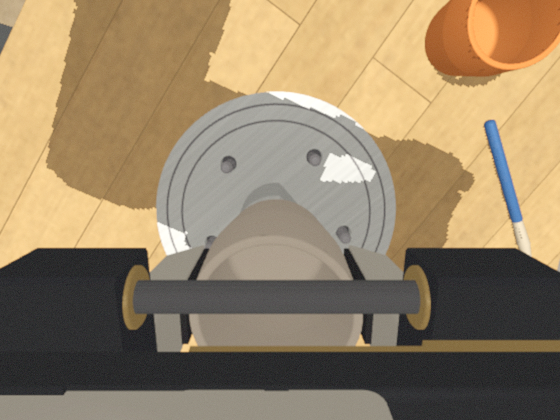

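```bash
python3 -c "
from h import *
p=dict(P('wrist')); w=np.load('wp.npz'); p['R']=w['R'];p['t']=w['t']
X=back(p,[(229,164),(314,157),(344,234),(211,243)],.066); q,e=pent(X); print(q,e)
o=robot.observe();R=Ro.from_euler('xyz',o['tool_rot']).as_matrix()
print(R.T@(np.r_[q[:2],.066]-o['tool_pos']))
go(.4707,.1226,.147,25)"
```

```text
[0.47162831 0.12007533 0.19509388] 0.0005910797112778728
[ 0.08916679 -0.00033526  0.00173904]
t 16.85 pos [0.4711 0.1218 0.1552] yaw 24.98 F [ 0.1 -0.1 -1.9] T [-0.09  0.04 -0.05] open 0.0629 q6 -0.34
inc [ 0.0204 -0.0001 -0.0023] -0.0004 rows 0.1
```

>>> {"api": "move_arm", "payload": {"increments": [[0.005,0,-0.0015,0],[0.01,0,-0.0015,0],[0.015,0,-0.0015,0],[0.02,0,-0.0015,0],[0.02,0,-0.0015,0]]}}

```text
time: 17.48
tool_pos: [0.4705, 0.1223, 0.1466]
tool_rot: [-2.145, 1.57, 3.003]
contact_force: [-0.4, 0.6, -1.2]
opening: 0.0628
```

```bash
python3 -c "
from h import *
go(.4707,.1226,.145,25)"
```

```text
t 17.48 pos [0.4705 0.1223 0.1466] yaw 24.97 F [-0.4  0.6 -1.2] T [-0.16 -0.02 -0.01] open 0.0628 q6 -0.34
inc [ 0.004   0.0008 -0.0005] -0.0004 rows 0.0
```

>>> {"api": "move_arm", "payload": {"increments": [[0.002,0,0,0],[0.003,0,0,0],[0.004,0,0,0],[0.004,0,0,0]]}}

```text
time: 17.98
tool_pos: [0.4706, 0.1223, 0.1452]
tool_rot: [1.88, 1.571, 0.745]
contact_force: [-0.0, -0.6, -1.7]
opening: 0.0629
```

```bash
python3 -c "
from h import *
go(.4707,.1226,.145,25)"
```

```text
t 17.98 pos [0.4706 0.1223 0.1452] yaw 24.97 F [-0.  -0.6 -1.7] T [-0.02  0.01  0.02] open 0.0629 q6 -0.34
inc [ 0.0005  0.0005 -0.0006] -0.0004 rows 0.0
```

>>> {"api": "move_arm", "payload": {"increments": [[0.001,0,0,0],[0.002,0,0,0],[0.003,0,0,0],[0.003,0,0,0]]}}

```text
time: 18.48
tool_pos: [0.4706, 0.1224, 0.145]
tool_rot: [1.291, 1.57, 0.156]
contact_force: [-2.4, 0.2, 9.7]
opening: 0.0626
```

```bash
python3 -c "
from h import *
go(.4707,.1226,.145,25)"
```

```text
t 18.48 pos [0.4706 0.1224 0.145 ] yaw 24.98 F [-2.4  0.2  9.7] T [-0.11  0.69 -0.06] open 0.0626 q6 -0.34
inc [ 0.0001  0.0004 -0.0005] -0.0003 rows 0.0
```

>>> {"api": "move_arm", "payload": {"increments": [[-0.002,0,0,0],[-0.002,0,0,0]]}}

```text
time: 18.73
tool_pos: [0.4707, 0.1223, 0.1451]
tool_rot: [1.542, 1.57, 0.407]
contact_force: [-0.6, -0.1, 4.5]
opening: 0.0627
```

>>> {"api": "move_arm", "payload": {"increments": [[0,0,0,0],[0,0,0,0],[0,0,0,0],[0,0,0,0],[0,0,0,0]], "gripper": 0}}

```text
time: 19.35
tool_pos: [0.4706, 0.1223, 0.1447]
tool_rot: [-3.035, 1.571, 2.113]
contact_force: [0.7, 0.1, 0.4]
opening: 0.0919
```

>>> {"api": "move_arm", "payload": {"increments": [[-0.02,0,0,0],[-0.1,0,0,0],[-0.2,0,0,0],[-0.3,0,0,0],[-0.36,0,0,0]]}}

```text
time: 19.98
tool_pos: [0.471, 0.1223, 0.2916]
tool_rot: [1.261, 1.567, 0.126]
contact_force: [0.1, 0.2, -1.2]
opening: 0.0914
```

```bash
python3 -c "
from h import *
go(.4707,.1226,.145,25)
import cv2
p=wristP(); np.savez('wp.npz',R=p['R'],t=p['t'])
cv2.imwrite(f'pics/j_w.png',robot.read_camera('wrist')[:,:,::-1])
cv2.imwrite(f'pics/j_s.png',robot.read_camera('scene')[:,:,::-1])"
```

```text
t 19.98 pos [0.471  0.1223 0.2916] yaw 24.97 F [ 0.1  0.2 -1.2] T [-0.09  0.01  0.  ] open 0.0914 q6 -0.34
inc [ 0.3664 -0.0017 -0.0013] -0.0005 rows 2.3
```

View pics/j_w.png

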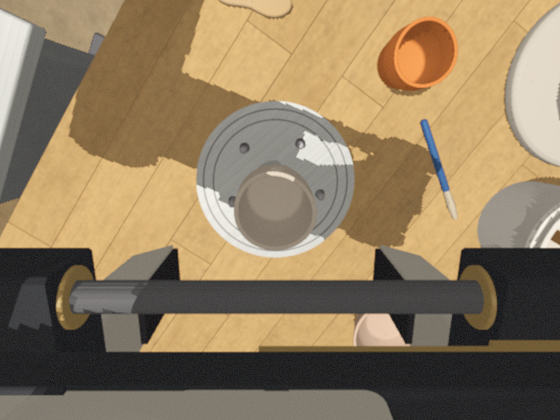

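View pics/j_s.png

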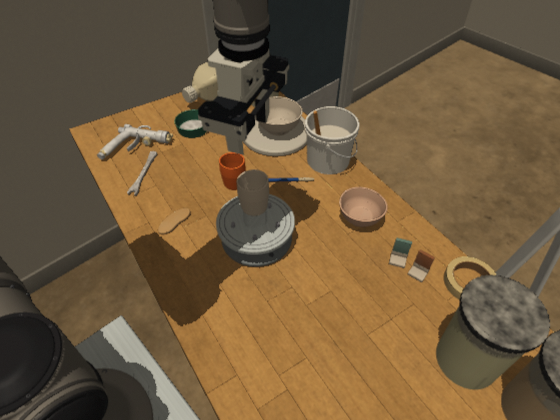

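The cup stands upright on the pedestal. In the wrist view the rim is centred near (275,210) and the plate spans x 196–355. I'll check the centring and move the arm clear for a view from the top camera.

```bash
python3 -c "
from h import *
p=dict(P('wrist')); w=np.load('wp.npz'); p['R']=w['R'];p['t']=w['t']
a=np.linspace(0,6.28,200)
c=(.4716,.1205)
for z,r in((.189,.032),(.066,.085)):
  u=proj(p,np.c_[c[0]+r*np.cos(a),c[1]+r*np.sin(a),0*a+z]); print(u.min(0),u.max(0))
go(.35,.4,.3)
import cv2
im=cv2.imread('pics/j_w.png')[95:265,180:370]; cv2.imwrite('pics/j_c.png',cv2.resize(im,None,fx=4,fy=4,interpolation=2))"
```

```text
[232.56810904 170.28752185] [318.14069624 252.93986464]
[196.20010644 100.6786437 ] [354.12970947 256.77232579]
t 20.07 pos [0.4718 0.1224 0.292 ] yaw 24.98 F [0.1 0.  0.3] T [-0.1   0.04  0.04] open 0.0924 q6 -0.34
inc [-0.0214  0.0171 -0.7575] 0.0 rows 4.9
```

View pics/j_c.png

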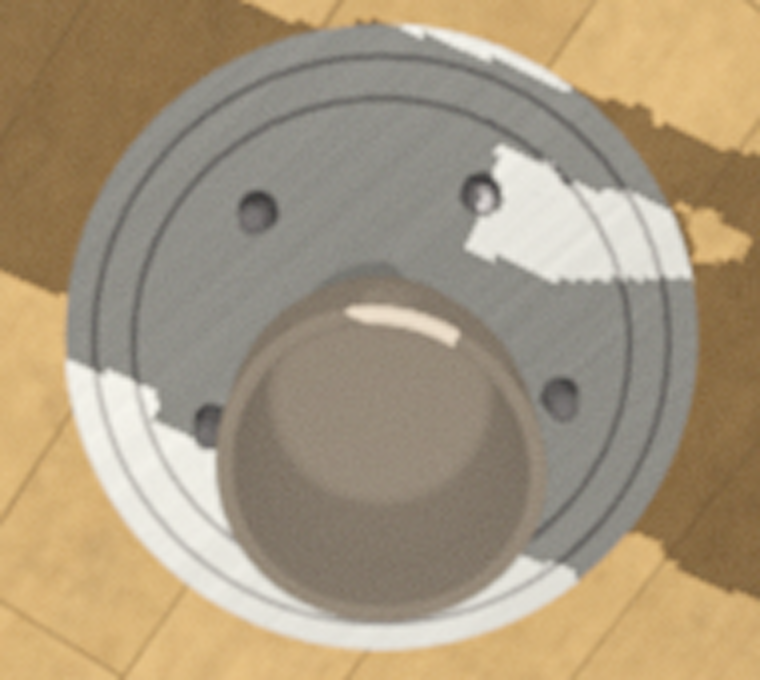

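>>> {"api": "move_arm", "payload": {"increments": [[0,0.08,-0.1,0],[0,0.12,-0.25,0],[0,0.12,-0.4,0],[0,0.12,-0.5,0],[0,0.12,-0.6,0]]}}

```text
time: 20.7
tool_pos: [0.4116, 0.3613, 0.2877]
tool_rot: [-1.412, 1.569, -2.546]
contact_force: [1.0, -0.1, 0.3]
opening: 0.0917
```

```bash
python3 -c "
from h import *
go(.35,.4,.3)
import cv2
cv2.imwrite(f'pics/k_t.png',robot.read_camera('top')[:,:,::-1])"
```

```text
t 20.7 pos [0.4116 0.3613 0.2877] yaw 25.01 F [ 1.  -0.1  0.3] T [-0.04 -0.   -0.03] open 0.0917 q6 0.14
inc [-0.0307 -0.0986 -0.1528] 0.0 rows 1.2
```

View pics/k_t.png

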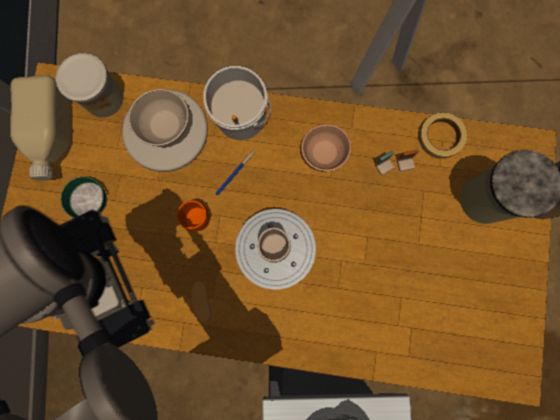

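The rim centre of (275.2,210.5) compares with a predicted (275.4,211.6), which is within 1 mm. The plate outline matches the seated height, and the bystanders are unmoved. I'll let the arm settle, then hand in.

>>> {"api": "move_arm", "payload": {"increments": [[0,0,0,0],[0,0,0,0],[0,0,0,0]]}}

```text
time: 21.12
tool_pos: [0.4134, 0.3591, 0.2887]
tool_rot: [-0.81, 1.571, -1.946]
contact_force: [0.5, -0.2, -0.4]
opening: 0.0918
```

```bash
python3 -c "
from cell import robot
print(robot.hand_in())"
```

```text
the job is handed in; nothing more can be done
None
```

The ware plate is seated on the hub and the grey bisque cup stands upright on its pedestal. I handed in at about 21 s of the 64 s allowed.

- **Plate:** I turned the plate in the air to the stud angle measured in the camera images and lowered it over the nose. The holes met the studs on the first descent, so no turning by feel was needed. It went down with about 2 N of side force or less until it touched the flange at the expected height. The force on the tool there peaked at about 12 N before I let go. Afterwards, the hole spacing and plate outline in the wrist view matched a plate seated flat, with the studs showing in all five holes.
- **Cup:** In the last wrist view, taken after release, the rim centre was within about 1 mm of the plate's axis and the cup was upright.
- **Bystanders:** In the last top view the bowl, tiles, brush and orange cup were where they started. The arm partly hid the left side, and the rib lay in its shadow, so I could not check that side fully. The arm never went near those things at table height.

One reading disagreed: the cup's rim looked about 3 mm narrower than the stated 64 mm in the wrist pictures. The fingers measured about 63 mm across the cup. I put this down to calibration, and it did not affect the centring.

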